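# Hang a picture on the T-bar, raise the bar to its mark and lock the cam lever

### The job

Set up the counter display: hook the small framed picture over the left arm of the T-bar out near the arm's end, slide it inward until the inner edge of its hook meets the rubber band on the bar, and let go of it. Then hold the T-bar by its grip bar with the cam lever still open, raise it until the top of its sleeve meets the rubber band on the post, and while holding it there squeeze the lever fully shut against the grip bar. Finish still holding, grip bar and lever squeezed together between the fingers and the sleeve at its mark, and leave the pen pot, notebooks, tape roll and glue where they are.

Things in the scene. Friction and masses are not known exactly. Their poses are not given: they have to be found in the camera images.
- stand: counter display stand, fixed to the counter: dark steel foot 220 x 200 x 12 mm and an upright aluminium post 20 x 20 mm, top at 344 mm. Origin under the post's centre on the counter. Its -x axis points to the robot's side (the way the grip bar points), +y along the left arm of the T-bar, z up
- sleeve (a joint): height in m of the T-bar sleeve above its lower stop: 0 = resting on the stop (sleeve top 185 mm above the counter), up positive, to 0.13. Aluminium, 30 x 30 x 70 mm tall; carries T-bar, grip bar and lever, 0.5 kg in all. Lever open: it slides freely (1.2 N drag) and drops if not held; it cannot turn or move sideways. Lever shut: the cam locks it on the post
- sleeve_top (a point): centre of the sleeve's top edge, on the post's axis; moves with the sleeve; axes as the stand's
- height_mark (a point): the rubber band round the post, 4 mm tall, 50 to 110 mm above where the sleeve's top starts; this point is on the post's axis at the LOWER edge of the band, where the sleeve's top must come; it does not move
- rail_end (a point): outer end of the T-bar's left arm, on the bar's axis. The arm is a level round steel bar 12 mm in diameter that runs from here 200 mm along -y (stand axes) to the post's axis, 25 mm below the sleeve's top; ball end 17 mm in diameter. Axes as the stand's; moves with the sleeve
- rail_mark (a point): the rubber band round the left arm, 4 mm wide, 85 to 115 mm from the post's axis; this point is on the bar's axis at the band's OUTER edge. A picture at its mark has the middle of its 24 mm wide hook strap 12 mm outside this point (+y). Axes as the stand's; moves with the sleeve
- picture: loose framed picture on a rigid hook, 0.1-0.16 kg: frame 10 (x) x 90 (y) x 66 (z) mm, origin at the centre of its underside. Above it a 24 mm wide steel strap forms a hook 16 mm wide inside, open to +x: mouth from z 70 to 98 mm, see hook. On top a black grip 12 (x) x 24 (y) mm, z 120 to 154 mm: pinch it across x, fingertips above z 121. Hung, its axes are as the stand's
- hook (a point): centre of the underside of the hook's crown: picture x = y = 0, z 116 mm. The strap is 4 mm thick: back at x -12 to -8 mm, crown over the top, lip at x 8 to 12 mm reaching 18 mm down from this point. Bring it to the bar from the bar's -x side, the bar level with the mouth, then lower; hung, this point rests on the bar's top, 6 mm above the bar's axis
- block: wooden block 60 x 115 x 30 mm fixed on the counter; the picture stands 18 mm deep in its slot (11.5 mm wide), the picture's underside 12 mm above the counter, lift it straight up; axes as the picture's
- grip_bar: black grip bar fixed on the sleeve, level, 14 mm thick (y 2 to 16 mm), 18 mm tall, reaching along -x to 122 mm from the post's axis; origin on the post's axis at mid-height of the sleeve, 35 mm below its top; axes as the stand's. It cannot give sideways: as the fingers close on bar and lever the hand must go along towards +y
- grip_mid (a point): middle of the grip bar, 80 mm from the post's axis: the place to hold; the outer face of the bar is 7 mm to its +y side
- lever (a joint): angle in rad of the cam lever: 0 = shut, parallel to the grip bar on its -y side (then 30 mm over both outer faces), growing as it swings out level to -y; starts at 0.36 to 0.48. It stays where left; moving it takes 10 to 20 N at the place to hold. The cam bites on the post below 0.2, so keep above 0.22 while raising; held half open between the fingers it gives grip enough to lift the sleeve
- lever_hinge (a point): the lever's upright hinge axis, at mid-height of the lever, 20.9 mm in front of the post's axis (-x) and 10 mm to -y; it moves with the sleeve
- lever_paddle: the steel lever, 8 mm thick, 18 mm tall, reaching from the hinge along its own -x to 97 mm from it, at the same height as the grip bar; origin on the hinge
- lever_mid (a point): point on the lever's middle line 60 mm from its hinge; the lever's outer face is 4 mm to -y of it (lever axes). With the lever at 0.48 the two outer faces are about 68 mm apart at the place to hold
- pen_pot: bystander: aluminium pen pot 72 mm across, 100 mm tall, pens to 155 mm; leave it alone
- notebooks: bystander: three stacked notebooks 150 x 210 mm, 39 mm high; leave them alone
- tape_roll: bystander: roll of clear tape lying flat, 72 mm across, 24 mm high; leave it alone
- glue: bystander: glue bottle 44 mm across, 110 mm tall; leave it alone

How it is judged (in metres and radians):
On the way, in this order (a step that is already met when the one before it is completed fails the run):
1. the picture is hooked over the left arm of the T-bar, at least 20 mm outside its mark (x of hook in the frame of rail_mark between -0.009 and 0.009 m and z of hook in the frame of rail_mark between 0.002 and 0.011 m and y of hook in the frame of rail_mark above 0.032 m), for 0.1 s.
2. the picture hangs at the band on the bar and has been let go (x of hook in the frame of rail_mark between -0.009 and 0.009 m and z of hook in the frame of rail_mark between 0.002 and 0.011 m and y of hook in the frame of rail_mark between 0.006 and 0.018 m and contact force between the fingers and picture below 0.05 N), for 0.2 s.
3. the sleeve is held by its grip bar at the band on the post, the lever still open (z of sleeve_top in the frame of height_mark between -0.004 and 0.004 m and contact force between the fingers and grip_bar above 2 N and value of joint lever above 0.1 rad), for 0.2 s.
At the end, for the whole second after the job is handed in: lever shut (below 0.05 rad), fingers pressing on both the grip bar and the lever (over 2 N each), sleeve top within 4 mm of the lower edge of the band on the post, picture hanging still on the bar with its hook's inner edge within 6 mm of the band on the bar, not touched by the fingers (all of step 2 and z of sleeve_top in the frame of height_mark between -0.004 and 0.004 m and contact force between the fingers and grip_bar above 2 N and contact force between the fingers and lever_paddle above 2 N and value of joint lever below 0.05 rad and linear speed of picture below 0.05 m/s); the arm keeps its last pose, push and grip.
It fails at once if the lever is shut while the fingers are not holding the grip bar (value of joint lever below 0.06 rad and contact force between the fingers and grip_bar below 0.1 N).
It fails at once if the pen pot is disturbed (moved over 20 mm) (distance of pen_pot from where it was at the start of the episode above 0.02 m).
It fails at once if the notebooks are disturbed (moved over 20 mm) (distance of notebooks from where it was at the start of the episode above 0.02 m).
It fails at once if the tape roll is disturbed (moved over 20 mm) (distance of tape_roll from where it was at the start of the episode above 0.02 m).
It fails at once if the glue is disturbed (moved over 20 mm) (distance of glue from where it was at the start of the episode above 0.02 m).
It also fails if it takes over 69 s, if anything falls off the work surface, if the arm or the gripper's body presses on something with over 40 N, if the wrist force passes 120 N, or if a joint passes its speed limit or range.

### The arm

A 7-joint arm with a two-finger parallel gripper is mounted at the origin on the work surface. World frame = base frame: x ahead of the robot, y to its left, z up, the work surface at z = 0. Lengths are in mm, angles in rad, forces in N, time in s.
With the tool pointing down it reaches from about 400 to 850 mm from the base axis. Payload 6.9 kg.
Tool frame: the origin (TCP) lies between the finger pads; the fingertips stand 22 mm ahead of it and the grasp point (between the pads) lies 3 mm ahead of it; z points along the fingers, y is the line along which they close (so a half turn about z gives the same grasp; the last joint's range is limited). The gripper opens to 85 mm and grips with 20 to 120 N. Pads are 22 mm wide; open, the fingers measure 114 mm over their backs; the gripper's body (76 mm by 85 mm) begins 54 mm behind the grasp point. The pads swing forward as they close: fully open they stand 13 mm farther back than shut.
Start: joints at [-1.018, 0.507, -0.238, 1.5, 0.126, 1.149, -0.155], TCP at [270.631, 563.356, 220.675] pointing down, gripper open.
Joint ranges: [-3.08, 3.08], [-0.24, 2.05], [-1.43, 1.35], [0, 2.5], [-1.52, 4.66], [0.17, 1.96], [-2.89, 2.89]. Speed limits (rad/s): [2.39, 2.39, 3.14, 3.14, 3.14, 3.14, 3.14].

### API

Orientations are given as a rotation vector (axis times angle).
In Python, from rig import r, eyes, order gives the robot as it stands.
- The arm moves only by the tool servo_tool, never from a script. Its argument "moves" is a list of rows, each an object with "turn": the turn, a rotation vector about the world's x, y, z in rad, a list of three; "travel": the shift along the world's x, y, z in cm, a list of three; "fingers": the finger opening in cm, from 0 to 8.54. In form: [{"turn": [ax, ay, az], "travel": [dx, dy, dz], "fingers": fingers}, ...]. A call has exactly 10 rows; each row shifts and turns the commanded pose from where the row before left it; what a row does not reach is not made up. A row lasts 1/10 s, in which the tool goes at most 50 mm and 8.59 degrees, less where a joint would pass 70% of its speed; a pose out of reach is approached as far as the arm can. A call with a gripper value outside its range is refused whole. The fingers move at their own pace and stop on an object; "force" is the grip in N (left out, the last holds). Time passes only in rows, so rows that do not move let the fingers close, or fill a call up. It gives the time, the measured TCP pose, the force, the opening and the grip force at its end, in the units of the state.
- r.state(): the state, without advancing time (a new reading comes with each control period).
- eyes.grab_frame(name): name is "scene" or "top" or "wrist"; returns a dict with "color" (480x640x3 uint8, red, green, blue), "K" (3x3 intrinsics, pixels), "world_from_camera" (4x4, takes a point from camera to world coordinates). Camera axes: x right, y down, z forward; pixel columns grow to the right and rows downward; lengths in mm; the calibration is good to about 2 mm. A picture is of the moment at which its call begins. There is no depth.
- order.hand_in(): hands the job in; it is judged then, once.
Trained networks look in a picture, given as the dict that the camera call returned (one of the last four; its "shot" number tells which), for a name from the list of things; names that differ only in an ending like _2 or _b are one class to them, and where a whole thing is asked for, a point or a joint stands for the part that bears it (a point fixed in the world has none). Each returns a list of dicts, best first, with "score" (0 to 1); they miss things now and then, are a little off and sometimes report something else, mostly with a low value. They report only what shows in the picture. A call takes as long as a camera call.
- eyes.silhouettes(picture, thing): "pixels" (480x640 bool, what is visible of it) and "centre" ([column, row] in pixels, amid what is visible of it).
The state is a dict: "clock": time; "qpos": joint angles; "qvel": joint speeds; "tau": joint torques, N m; "position": TCP position; "orientation": TCP orientation; "wrist_force": force on the tool from outside, world axes, zero at the start; "moment": the same for the moment, N m; "grip_width": finger opening in mm; "grasp_force": force on a finger pad.
Only numpy, scipy, OpenCV 4.12 (cv2) and the standard library are available. Lean on these libraries where they do the work, as an engineer would, in place of code of your own. Each camera call takes 0.05 s, during which the arm holds its last target. There are 200 camera calls.

## Working session

There is one attempt and no reset: what is moved stays moved. The work goes in short steps, Python scripts to look and compute and a tool call to move; the robot and the scene stay as the last step left them, time stands still between calls to the robot, and variables do not carry over. Pictures are saved under pics/ and viewed, at most 10 in all, crops included, and the job is handed in when it is done.

Besides the shell and the picture viewer there is one more tool, called by a JSON object that holds its "fn" and its "kwargs". servo_tool: Moves the arm, as the interface text tells. Its arguments: {"type":"object","properties":{"moves":{"type":"array"},"force":{"type":"number"}},"required":["moves"]}

```bash
mkdir -p pics; ls; python3 - <<'E'
from rig import r,eyes,order
import cv2,numpy as np
for n in ["scene","top"]:
    f=eyes.grab_frame(n); cv2.imwrite(f"pics/{n}0.png",f["color"][:,:,::-1])
    print(n,f["K"].round(1).tolist(),f["world_from_camera"].round(3).tolist())
    for t in ["stand","sleeve","picture","block","grip_bar","lever_paddle","pen_pot","notebooks","tape_roll","glue","rail_mark","height_mark","rail_end"]:
        try:
            s=eyes.silhouettes(f,t); print(t,[(round(x["score"],2),np.round(x["centre"],1).tolist(),int(x["pixels"].sum())) for x in s[:2]])
        except Exception as e: print(t,e)
print(r.state())
E
```

```text
pics
scene [[446.1, 0.0, 320.4], [0.0, 446.1, 235.3], [0.0, 0.0, 1.0]] [[0.105, 0.788, -0.607, 1079.017], [0.994, -0.087, 0.06, -91.912], [-0.006, -0.61, -0.793, 913.036], [0.0, 0.0, 0.0, 1.0]]
stand [(0.83, [325.2, 299.2], 9544), (0.53, [173.1, 250.3], 5215)]
sleeve [(0.93, [316.1, 268.2], 1886), (0.35, [302.0, 240.0], 161)]
picture [(0.55, [460.9, 238.4], 858)]
block [(0.58, [452.3, 254.1], 901)]
grip_bar []
lever_paddle [(0.66, [304.1, 243.9], 113)]
pen_pot [(0.94, [501.0, 292.0], 1714)]
notebooks [(0.86, [173.1, 249.6], 5303)]
tape_roll [(0.91, [278.9, 225.7], 498)]
glue [(0.95, [156.0, 336.4], 714)]
rail_mark [(0.23, [460.7, 238.7], 886), (0.17, [302.2, 243.2], 166)]
height_mark [(0.2, [304.1, 246.3], 179)]
rail_end [(0.77, [319.8, 269.5], 1960), (0.43, [305.6, 249.7], 118)]
top [[497.9, 0.0, 323.9], [0.0, 497.9, 240.7], [0.0, 0.0, 1.0]] [[-0.024, -0.99, 0.139, 341.02], [-1.0, 0.025, 0.001, -41.57], [-0.004, -0.139, -0.99, 1158.196], [0.0, 0.0, 0.0, 1.0]]
stand [(0.98, [318.6, 202.7], 8527), (0.53, [165.0, 248.5], 482)]
sleeve [(0.93, [322.2, 193.8], 2145)]
picture [(0.65, [165.
[... 469 characters left out ...]
ay([-1.01751646,  0.50752369, -0.23763165,  1.50018744,  0.12570699,
        1.14889136, -0.15484705]), 'qvel': array([ 1.41690804e-04, -8.83440718e-04, -2.55595490e-05,  9.79336628e-04,
        2.23683784e-03, -2.51724900e-03,  7.53294748e-04]), 'tau': array([-1.30379030e-04, -6.20353317e+01, -2.18507700e+00, -2.49958330e+01,
        1.38256079e-02,  2.41376394e-03,  1.69817760e-07]), 'position': array([270.61084067, 563.37608049, 220.66568506]), 'orientation': array([-6.97566651e-01, -3.06313861e+00,  3.67144482e-05]), 'wrist_force': array([ 0.01119108, -1.0105631 , -0.02731532]), 'moment': array([-0.01789875, -0.00403135,  0.0091052 ]), 'grasp_force': 0.0, 'grip_width': 85.47077720262797}
```

```bash
python3 - <<'E'
import cv2
a=cv2.imread("pics/scene0.png")[150:400,190:530]; cv2.imwrite("pics/s1.png",cv2.resize(a,(796,585),interpolation=cv2.INTER_CUBIC))
a=cv2.imread("pics/top0.png")[130:310,130:370]; cv2.imwrite("pics/t1.png",cv2.resize(a,(800,600),interpolation=cv2.INTER_CUBIC))
E
```

```text
(no output)
```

View pics/s1.png

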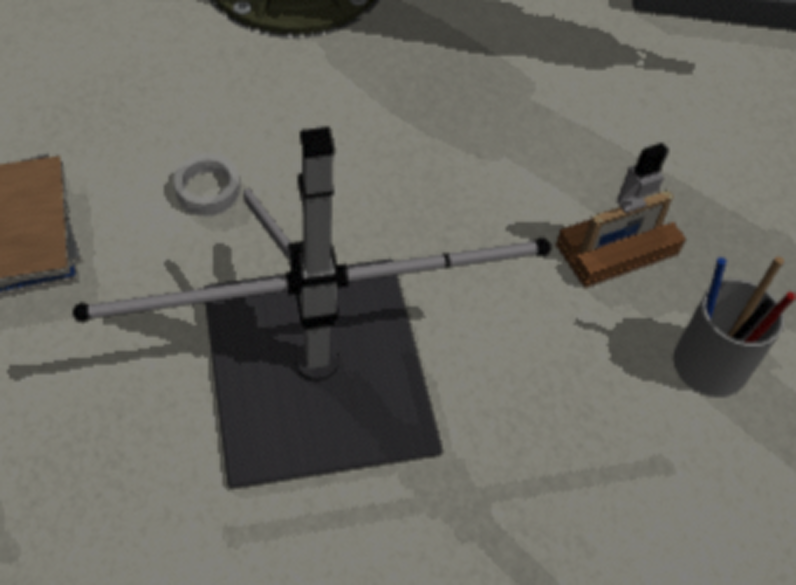

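View pics/t1.png

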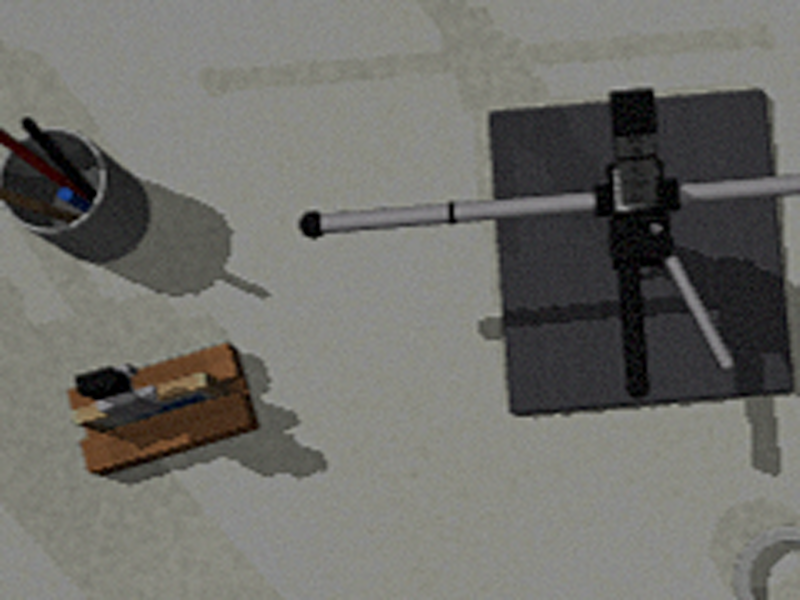

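```bash
cat > h.py <<'E'
import numpy as np,cv2
from scipy.optimize import least_squares
CAM={"scene":([[446.1,0,320.4],[0,446.1,235.3],[0,0,1]],None),"top":None}
def proj(f,P):
    T=np.linalg.inv(f["world_from_camera"]); p=np.atleast_2d(P)@T[:3,:3].T+T[:3,3]
    q=p@np.array(f["K"]).T; return q[:,:2]/q[:,2:]
def Rz(a): c,s=np.cos(a),np.sin(a); return np.array([[c,-s,0],[s,c,0],[0,0,1]])
def blob(img,c,h=7):
    x,y=np.round(c).astype(int); g=cv2.cvtColor(img,cv2.COLOR_RGB2GRAY)[y-h:y+h+1,x-h:x+h+1].astype(float)
    w=np.clip(np.percentile(g,70)*.6-g,0,None); Y,X=np.mgrid[-h:h+1,-h:h+1]
    return [x+(w*X).sum()/w.sum(),y+(w*Y).sum()/w.sum()]
E
cat > fit.py <<'E'
from h import *
from rig import r,eyes
F={n:eyes.grab_frame(n) for n in ["scene","top"]}
np.save("F.npy",F,allow_pickle=True)
S=lambda u,v:[190+u*.4271-.3,150+v*.4274-.3]
T=lambda u,v:[130+u*.3-.35,130+v*.3-.35]
im={k:v["color"] for k,v in F.items()}
obs=[("scene","L",blob(im["scene"],S(543,247))),("scene","R",blob(im["scene"],S(81,312))),("top","L",blob(im["top"],T(311,224))),
("scene","B",S(447,260)),("top","B",T(452,212)),("scene","P",S(317,141)),("top","G",T(637,394)),("top","V",T(727,365)),("scene","V",S(247,190)),
("scene","H",S(316.5,190))]
def model(p):
    x,y,a,b,h,l=p
    return {"L":(0,200,160),"R":(0,-200,160),"B":(0,b,160),"P":(0,0,344),"G":(-122,9,150),
    "V":(-20.9-97*np.cos(l),-10-97*np.sin(l),150),"H":(10,0,h)}
def res(p):
    m=model(p); o=[]
    for c,k,uv in obs: o+=list(proj(F[c],Rz(p[2])@m[k]+[p[0],p[1],0])[0]-uv)
    return np.array(o)
s=least_squares(res,[480,0,0,100,260,.42],loss="soft_l1",x_scale=[10,10,.1,10,10,.1])
print(s.x.round(3)); e=res(s.x).reshape(-1,2)
for o,k in zip(obs,e): print(o[0],o[1],np.round(o[2],1),k.round(1))
# picture/block: yaw & xy
po=[("scene",(0,0,166),S(653,155)),("top",(0,0,166),T(103,380)),
 ("top",(-30,57.5,30),T(70,394)),("top",(30,57.5,30),T(88,437))]
E
python3 fit.py
```

```text
[ 5.88894e+02 -3.56110e+01  6.20000e-02  1.14405e+02  2.97293e+02
  3.85000e-01]
scene L [422.9 254.7] [-2.4  0.7]
scene R [224.2 283.1] [0.4 0.6]
top L [223.2 197.2] [-0.2 -0.3]
scene B [380.6 260.8] [-0.6  0.4]
top B [265.2 193.2] [-0.7  0.1]
scene P [325.1 210. ] [-0.2 -0.8]
top G [320.8 247.8] [0.1 0.4]
top V [347.8 239.2] [-0.3  1.4]
scene V [295.2 230.9] [-0.4  1.7]
scene H [324.9 230.9] [0.9 0. ]
```

```bash
python3 - <<'E'
import cv2
a=cv2.imread("pics/scene0.png")[205:275,420:505]; a=cv2.resize(a,(400,330),interpolation=cv2.INTER_CUBIC)
b=cv2.imread("pics/top0.png")[225:280,145:212]; b=cv2.resize(b,(400,330),interpolation=cv2.INTER_CUBIC)
cv2.imwrite("pics/b1.png",cv2.convertScaleAbs(cv2.hconcat([a,b]),alpha=1.6))
E
```

```text
(no output)
```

View pics/b1.png

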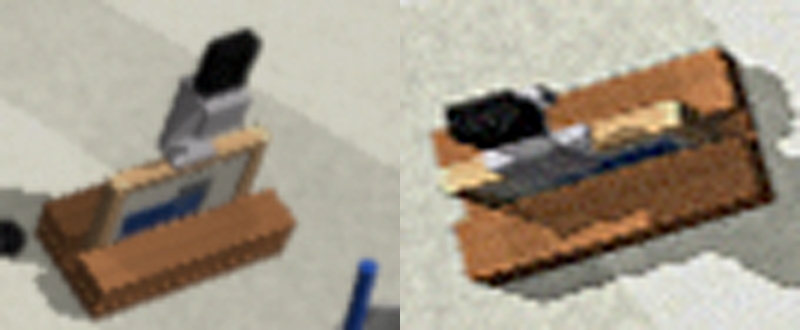

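```bash
cat > fit2.py <<'E'
from h import *
F=np.load("F.npy",allow_pickle=True).item()
T=lambda u,v:[145+(u-400)*.1675-.4,225+v*.1667-.4]
S=lambda u,v:[420+u*.2125-.4,205+v*.2121-.4]
obs=[("top",(30,57.5,30),T(435,133)),("top",(30,-57.5,30),T(720,48)),("top",(-30,-57.5,28),T(768,200)),("top",(-30,57.5,25),T(475,283)),
("scene",(30,57.5,30),S(295,220)),("scene",(30,-57.5,30),S(85,262)),("scene",(-30,-57.5,30),S(40,215)),
("scene",(0,0,166),S(243,48)),("top",(0,0,166),T(485,122))]
def res(p):
    return np.concatenate([proj(F[c],Rz(p[2])@P+[p[0],p[1],0])[0]-uv for c,P,uv in obs])
s=least_squares(res,[480,300,.25],loss="soft_l1",x_scale=[10,10,.1]); print(s.x.round(3)); print(res(s.x).reshape(-1,2).round(1))
E
python3 fit2.py
```

```text
[4.80938e+02 2.93809e+02 2.60000e-01]
[[-0.3 -0.2]
 [ 0.6  0. ]
 [-0.7 -0.2]
 [-0.1  0.2]
 [-0.9  0.4]
 [ 2.1  5.7]
 [-0.9 -3.4]
 [-2.7 -1.9]
 [-1.1 -0.7]]
```

{"fn": "servo_tool", "kwargs": {"moves": [{"turn":[0,0,-0.108],"travel":[2.63,-3.36,0.5],"fingers":8.5},{"turn":[0,0,-0.108],"travel":[2.63,-3.36,0.5],"fingers":8.5},{"turn":[0,0,-0.108],"travel":[2.63,-3.36,0.5],"fingers":8.5},{"turn":[0,0,-0.108],"travel":[2.63,-3.36,0.5],"fingers":8.5},{"turn":[0,0,-0.108],"travel":[2.63,-3.36,0.5],"fingers":8.5},{"turn":[0,0,-0.108],"travel":[2.63,-3.36,0.5],"fingers":8.5},{"turn":[0,0,-0.108],"travel":[2.63,-3.36,0],"fingers":8.5},{"turn":[0,0,-0.108],"travel":[2.63,-3.36,0],"fingers":8.5},{"turn":[0,0,0],"travel":[0,0,0],"fingers":8.5},{"turn":[0,0,0],"travel":[0,0,0],"fingers":8.5}]}}

```text
clock: 2.5
position: [481.6, 293.7, 250.7]
orientation: [-1.918, -2.488, -0.0]
wrist_force: [-0.6, 0.4, -0.4]
grip_width: 84.8
grasp_force: 0.0
```

```bash
python3 - <<'E'
from rig import r,eyes
from h import *
f=eyes.grab_frame("wrist"); s=r.state(); print(s["clock"],s["position"],s["orientation"],s["qpos"],s["wrist_force"])
np.save("W.npy",f,allow_pickle=True)
im=f["color"][:,:,::-1].copy(); cv2.imwrite("pics/w0.png",im)
for a in (0,np.pi):
  for P in [(6,12,166),(6,-12,166),(-6,12,166),(-6,-12,166)]:
    q=proj(f,Rz(.26)@P+[480.9,293.8,0])[0]; print(q.round(1)); cv2.circle(im,tuple(int(v) for v in q),2,(0,0,255),-1)
cv2.imwrite("pics/w0m.png",im)
E
```

```text
2.55 [480.63405272 295.11403784 250.63017226] [-1.91431952e+00 -2.48995974e+00 -2.37889133e-04] [-0.61340965  0.38406151  0.02943037  1.61777249 -0.01303123  1.1400597
 -0.32075245] [-0.22128506 -0.113702   -0.8547323 ]
[329.2 224. ]
[329.  263.9]
[308.2 224. ]
[308.6 263.9]
[329.2 224. ]
[329.  263.9]
[308.2 224. ]
[308.6 263.9]
```

View pics/w0m.png

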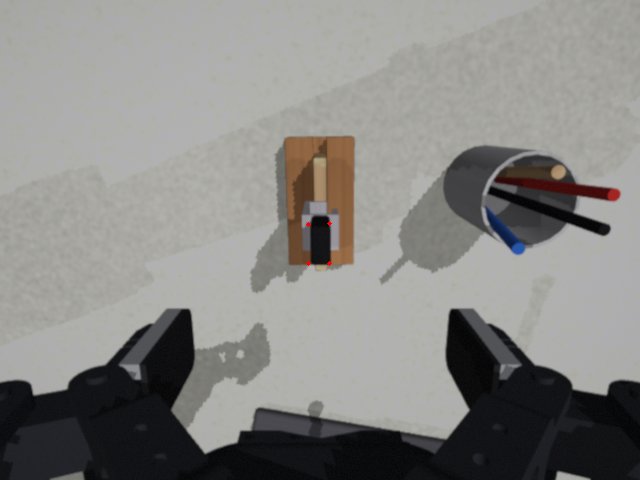

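```bash
python3 - <<'E'
import cv2
a=cv2.imread("pics/w0.png")[190:275,275:365]; cv2.imwrite("pics/w0c.png",cv2.resize(a,(630,595),interpolation=cv2.INTER_CUBIC))
E
```

```text
(no output)
```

View pics/w0c.png

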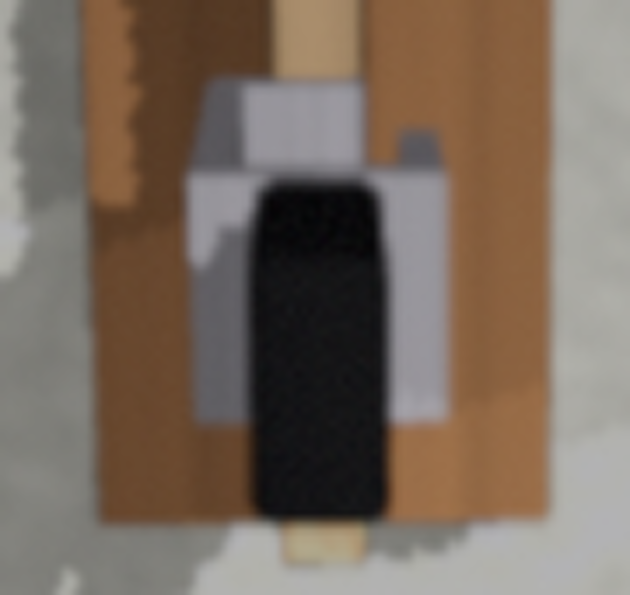

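{"fn": "servo_tool", "kwargs": {"moves": [{"turn":[0,0,0],"travel":[0.05,-0.03,-3.0],"fingers":5},{"turn":[0,0,0],"travel":[0,0,-3.0],"fingers":5},{"turn":[0,0,0],"travel":[0,0,-2.0],"fingers":4},{"turn":[0,0,0],"travel":[0,0,-1.0],"fingers":4},{"turn":[0,0,0],"travel":[0,0,0],"fingers":0.5},{"turn":[0,0,0],"travel":[0,0,0],"fingers":0.5},{"turn":[0,0,0],"travel":[0,0,0],"fingers":0.5},{"turn":[0,0,0],"travel":[0,0,0],"fingers":0.5},{"turn":[0,0,0],"travel":[0,0,0],"fingers":0.5},{"turn":[0,0,0],"travel":[0,0,0],"fingers":0.5}], "force": 50}}

```text
clock: 3.55
position: [481.7, 294.3, 161.1]
orientation: [1.916, 2.489, 0.001]
wrist_force: [0.3, 0.3, 0.4]
grip_width: 4.9
grasp_force: 0.0
```

```bash
python3 - <<'E'
from rig import r,eyes
from h import *
w=eyes.grab_frame("wrist"); t=eyes.grab_frame("scene"); s=r.state(); print(s["clock"],s["position"],s["grip_width"],s["grasp_force"],s["wrist_force"])
b=cv2.resize(t["color"][150:310,380:540],(480,480),interpolation=cv2.INTER_CUBIC)
a=cv2.resize(w["color"][120:480,140:500],(320,320)); a=cv2.copyMakeBorder(a,0,160,0,0,0)
cv2.imwrite("pics/g1.png",cv2.hconcat([a,b])[:,:,::-1])
E
```

```text
3.65 [481.56366543 294.25998134 160.84735068] 5.284603105303466 0.0 [-0.49631886 -0.49215527  0.04995868]
```

View pics/g1.png

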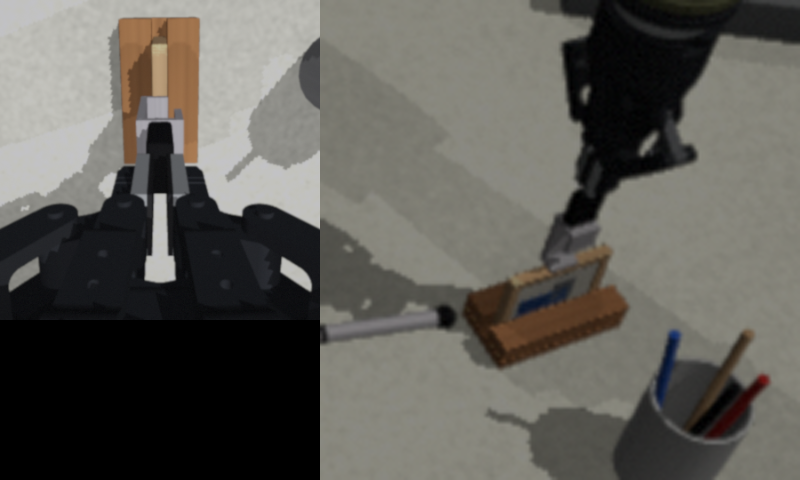

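```bash
python3 - <<'E'
from rig import r,eyes
from h import *
from scipy.spatial.transform import Rotation as R
w=eyes.grab_frame("wrist"); s=r.state(); M=R.from_rotvec(s["orientation"]).as_matrix()
T=np.linalg.inv(w["world_from_camera"]); print("cam in tool",(M.T@(w["world_from_camera"][:3,3]-s["position"])).round(1), (M.T@w["world_from_camera"][:3,:3]).round(2).tolist())
im=w["color"][:,:,::-1].copy()
for hw,c in ((2.5,(0,0,255)),(6,(0,255,0))):
  for z in (3,22):
    P=np.array([[x,y,z] for x in(-11,11) for y in(-hw,hw)])@M.T+s["position"]
    q=proj(w,P); print(hw,z,q.round(0).tolist())
    for p in q: cv2.circle(im,tuple(int(v) for v in p),2,c,-1)
for z,c in((166,(255,0,0)),(132,(255,255,0))):
  q=proj(w,np.array([[x,y,z] for x in(-6,6) for y in(-12,12)])@Rz(.26).T+[481.9,294,0])
  for p in q: cv2.circle(im,tuple(int(v) for v in p),2,c,-1)
cv2.imwrite("pics/g2.png",cv2.resize(im[220:420,200:440],(720,600),interpolation=cv2.INTER_CUBIC))
print(s["grip_width"])
E
```

```text
cam in tool [  65.1   -0.2 -153.1] [[0.0, -0.97, -0.26], [1.0, 0.0, 0.0], [-0.0, -0.26, 0.97]]
2.5 3 [[314.0, 325.0], [326.0, 325.0], [313.0, 273.0], [326.0, 273.0]]
2.5 22 [[314.0, 306.0], [325.0, 306.0], [314.0, 258.0], [326.0, 258.0]]
6 3 [[305.0, 325.0], [335.0, 325.0], [304.0, 273.0], [335.0, 273.0]]
6 22 [[306.0, 306.0], [333.0, 306.0], [306.0, 258.0], [334.0, 258.0]]
4.88023494954871
```

View pics/g2.png

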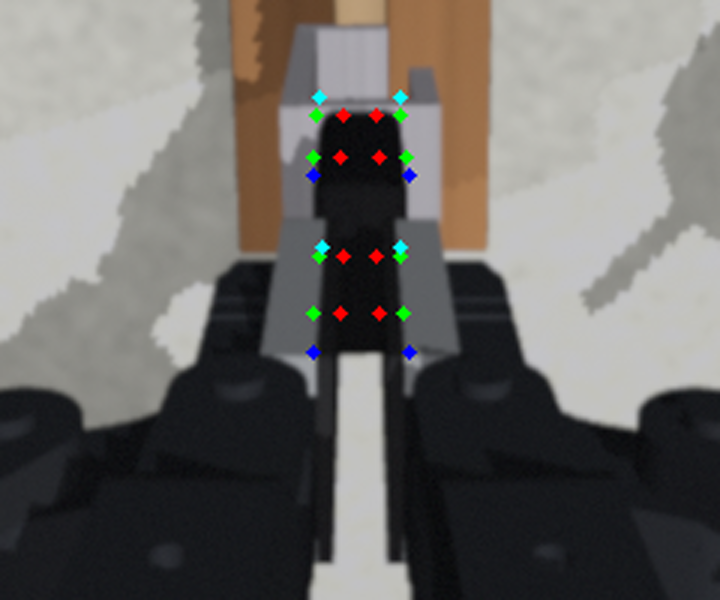

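{"fn": "servo_tool", "kwargs": {"moves": [{"turn":[0,0,0],"travel":[0,0,0],"fingers":4},{"turn":[0,0,0],"travel":[0,0,0],"fingers":4},{"turn":[0,0,0],"travel":[0,0,0],"fingers":4},{"turn":[0,0,0],"travel":[0,0,-1.5],"fingers":4},{"turn":[0,0,0],"travel":[0,0,-1.0],"fingers":4},{"turn":[0,0,0],"travel":[0,0,-1.0],"fingers":4},{"turn":[0,0,0],"travel":[0,0,0],"fingers":0.5},{"turn":[0,0,0],"travel":[0,0,0],"fingers":0.5},{"turn":[0,0,0],"travel":[0,0,0],"fingers":0.5},{"turn":[0,0,0],"travel":[0,0,0],"fingers":0.5}]}}

```text
clock: 4.7
position: [481.7, 294.4, 126.0]
orientation: [1.916, 2.49, 0.001]
wrist_force: [0.4, 0.2, -1.1]
grip_width: 11.1
grasp_force: 50.2
```

```bash
python3 - <<'E'
from rig import r,eyes
from h import *
w=eyes.grab_frame("wrist"); t=eyes.grab_frame("scene"); s=r.state(); print(s["clock"],s["position"],s["grip_width"],s["grasp_force"],s["wrist_force"])
b=cv2.resize(t["color"][170:270,420:520],(400,400),interpolation=cv2.INTER_CUBIC)
a=cv2.resize(w["color"][220:420,220:420],(400,400))
cv2.imwrite("pics/g3.png",cv2.hconcat([a,b])[:,:,::-1])
E
```

```text
4.8 [481.63592132 294.33399322 125.97172742] 11.034954729956635 50.20618736743927 [ 0.24005281 -0.30928034 -1.26155231]
```

View pics/g3.png

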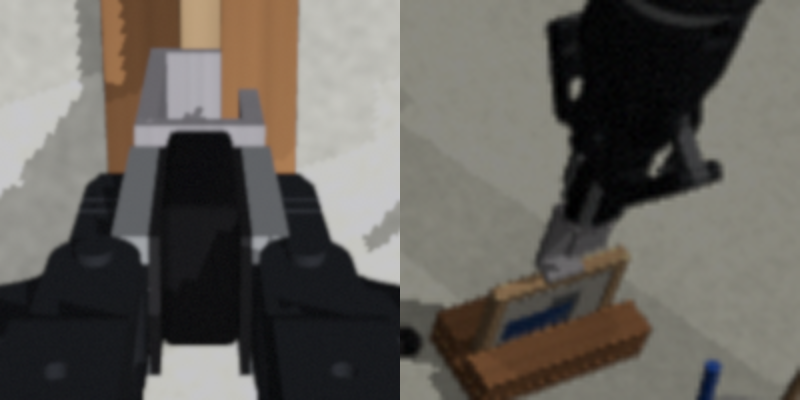

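{"fn": "servo_tool", "kwargs": {"moves": [{"turn":[0,0,0],"travel":[0,0,1.2],"fingers":0.5},{"turn":[0,0,0],"travel":[0,0,2.0],"fingers":0.5},{"turn":[0,0,0],"travel":[0,0,2.0],"fingers":0.5},{"turn":[0,0,0],"travel":[0,0,1.2],"fingers":0.5},{"turn":[0,0,-0.04],"travel":[1.0,-3.4,0],"fingers":0.5},{"turn":[0,0,-0.04],"travel":[1.0,-3.5,0],"fingers":0.5},{"turn":[0,0,-0.04],"travel":[1.0,-3.5,0],"fingers":0.5},{"turn":[0,0,-0.04],"travel":[1.1,-3.5,0],"fingers":0.5},{"turn":[0,0,-0.038],"travel":[1.1,-3.4,0],"fingers":0.5},{"turn":[0,0,0],"travel":[0,0,0],"fingers":0.5}]}}

```text
clock: 5.8
position: [535.0, 114.8, 190.3]
orientation: [2.161, 2.276, -0.002]
wrist_force: [0.0, -0.1, -0.7]
grip_width: 11.4
grasp_force: 50.2
```

```bash
python3 - <<'E'
from rig import r,eyes
from h import *
from scipy.spatial.transform import Rotation as R
w=eyes.grab_frame("wrist"); s=r.state(); print(s["clock"],s["position"],s["orientation"],s["grip_width"],s["grasp_force"],s["wrist_force"])
t=eyes.grab_frame("scene")
M=R.from_rotvec(s["orientation"]).as_matrix(); print("tool y",np.degrees(np.arctan2(M[1,1],M[0,1])))
im=w["color"][:,:,::-1].copy(); im2=t["color"][:,:,::-1].copy()
for f,i in((w,im),(t,im2)):
  for Y in(200,160,116):
    p=proj(f,Rz(.062)@[0,Y,160]+[588.9,-35.6,0])[0]; cv2.circle(i,tuple(int(v) for v in p),2,(0,0,255),-1)
np.save("W1.npy",w,allow_pickle=True)
b=cv2.resize(im2[170:290,320:480],(400,300),interpolation=cv2.INTER_CUBIC)
a=cv2.resize(im,(400,300))
cv2.imwrite("pics/h1.png",cv2.hconcat([a,b]))
E
```

```text
5.85 [534.2424231  118.06307863 190.18918184] [ 2.15794600e+00  2.28145171e+00 -7.05208324e-04] 10.97837340978853 50.23290932178497 [ 0.41205262  0.08550688 -1.10282223]
tool y 3.1871768279734933
```

View pics/h1.png

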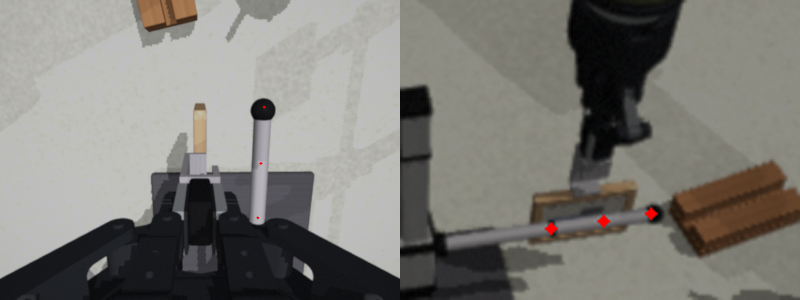

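{"fn": "servo_tool", "kwargs": {"moves": [{"turn":[0,0,0],"travel":[0,0,0],"fingers":0.5},{"turn":[0,0,0.005],"travel":[1.5,0.1,0],"fingers":0.5},{"turn":[0,0,0],"travel":[1.5,0.1,0],"fingers":0.5},{"turn":[0,0,0],"travel":[1.0,0.1,0],"fingers":0.5},{"turn":[0,0,0],"travel":[0.4,0,0],"fingers":0.5},{"turn":[0,0,0],"travel":[0,0,0],"fingers":0.5},{"turn":[0,0,0],"travel":[0,0,0],"fingers":0.5},{"turn":[0,0,0],"travel":[0,0,0],"fingers":0.5},{"turn":[0,0,0],"travel":[0,0,0],"fingers":0.5},{"turn":[0,0,0],"travel":[0,0,0],"fingers":0.5}]}}

```text
clock: 6.9
position: [577.3, 124.3, 189.8]
orientation: [-2.147, -2.293, -0.0]
wrist_force: [0.1, 0.1, -0.8]
grip_width: 11.1
grasp_force: 50.2
```

```bash
cat > m.py <<'E'
from rig import r,eyes
from h import *
w=eyes.grab_frame("wrist"); s=r.state(); print(s["clock"],s["position"].round(1),s["orientation"].round(3),s["grip_width"].round(1),s["grasp_force"].round(1),s["wrist_force"].round(2))
p=Rz(-.062)@(s["position"]-[588.9,-35.6,0]); print("TCP in stand",p.round(1))
g=cv2.cvtColor(w["color"],cv2.COLOR_RGB2GRAY)
for Y in (185,178,172):
    q=proj(w,np.array([Rz(.062)@[X,Y,160]+[588.9,-35.6,0] for X in(-30,-6,0,6,30)])); print(Y,q.round(0).tolist()); v=int(q[2,1])
    if 0<=v<480: print(g[v,int(q[0,0]):int(q[4,0])+1:2].tolist())
E
python3 m.py
```

```text
Traceback (most recent call last):
  File "m.py", line 3, in <module>
    w=eyes.grab_frame("wrist"); s=r.state(); print(s["clock"],s["position"].round(1),s["orientation"].round(3),s["grip_width"].round(1),s["grasp_force"].round(1),s["wrist_force"].round(2))
                                                                                                               ^^^^^^^^^^^^^^^^^^^^^
AttributeError: 'float' object has no attribute 'round'
```

```bash
sed -i 's/s\["grip_width"\].round(1),s\["grasp_force"\].round(1)/round(s["grip_width"],1),round(s["grasp_force"],1)/' m.py; python3 m.py; python3 - <<'E'
import numpy as np
E
```

```text
7.0 [577.4 124.2 189.8] [-2.147 -2.293 -0.   ] 11.4 50.2 [ 0.65  0.31 -1.55]
TCP in stand [ -1.5 160.3 189.8]
185 [[255.0, 223.0], [310.0, 223.0], [323.0, 223.0], [337.0, 223.0], [391.0, 224.0]]
[190, 191, 191, 192, 191, 191, 190, 190, 192, 192, 192, 192, 192, 169, 140, 140, 141, 140, 139, 142, 145, 152, 187, 192, 191, 190, 182, 117, 130, 152, 167, 175, 177, 180, 181, 181, 177, 171, 157, 139, 156, 191, 192, 192, 192, 192, 192, 191, 191, 191, 192, 192, 191, 192, 192, 192, 192, 192, 191, 191, 191, 192, 192, 193, 192, 192, 192, 192, 193]
178 [[256.0, 238.0], [310.0, 239.0], [323.0, 239.0], [337.0, 239.0], [391.0, 239.0]]
[192, 192, 192, 192, 192, 192, 192, 193, 191, 184, 142, 141, 140, 139, 140, 140, 140, 138, 135, 138, 140, 148, 186, 190, 190, 192, 183, 118, 130, 152, 167, 175, 179, 178, 174, 175, 172, 166, 154, 138, 165, 192, 193, 192, 192, 192, 192, 192, 192, 192, 192, 193, 192, 192, 192, 192, 192, 192, 192, 192, 192, 192, 192, 192, 191, 192, 192, 192]
172 [[256.0, 251.0], [310.0, 252.0], [323.0, 252.0], [336.0, 252.0], [390.0, 252.0]]
[191, 192, 192, 192, 192, 188, 148, 135, 137, 139, 140, 137, 134, 135, 137, 136, 137, 139, 140, 118, 102, 101, 101, 97, 101, 106, 85, 96, 120, 140, 151, 159, 165, 168, 171, 171, 168, 160, 145, 145, 190, 192, 192, 192, 192, 192, 192, 192, 192, 192, 191, 192, 191, 192, 192, 192, 192, 192, 192, 192, 192, 192, 191, 191, 192, 191, 192]
```

{"fn": "servo_tool", "kwargs": {"moves": [{"turn":[0,0,0],"travel":[0.05,0,-0.8],"fingers":0.5},{"turn":[0,0,0],"travel":[0,0,-0.8],"fingers":0.5},{"turn":[0,0,0],"travel":[0,0,-0.4],"fingers":0.5},{"turn":[0,0,0],"travel":[0,0,-0.3],"fingers":0.5},{"turn":[0,0,0],"travel":[0,0,-0.2],"fingers":0.5},{"turn":[0,0,0],"travel":[0,0,0],"fingers":0.5},{"turn":[0,0,0],"travel":[0,0,0],"fingers":0.5},{"turn":[0,0,0],"travel":[0,0,0],"fingers":0.5},{"turn":[0,0,0],"travel":[0,0,0],"fingers":0.5},{"turn":[0,0,0],"travel":[0,0,0],"fingers":0.5}]}}

```text
clock: 8.0
position: [578.1, 124.3, 164.8]
orientation: [2.147, 2.293, 0.0]
wrist_force: [-0.4, 0.2, -1.6]
grip_width: 11.3
grasp_force: 50.2
```

```bash
python3 m.py | head -2
```

```text
8.05 [578.1 124.3 164.8] [2.147 2.293 0.   ] 11.0 50.2 [ 0.61  0.74 -0.74]
TCP in stand [ -0.9 160.2 164.8]
```

{"fn": "servo_tool", "kwargs": {"moves": [{"turn":[0,0,0],"travel":[0.05,-0.8,0],"fingers":0.5},{"turn":[0,0,0],"travel":[0.05,-0.8,0],"fingers":0.5},{"turn":[0,0,0],"travel":[0.05,-0.8,0],"fingers":0.5},{"turn":[0,0,0],"travel":[0.05,-0.5,0],"fingers":0.5},{"turn":[0,0,0],"travel":[0,-0.3,0],"fingers":0.5},{"turn":[0,0,0],"travel":[0,0,-0.1],"fingers":0.5},{"turn":[0,0,0],"travel":[0,0,0],"fingers":0.5},{"turn":[0,0,0],"travel":[0,0,0],"fingers":0.5},{"turn":[0,0,0],"travel":[0,0,0],"fingers":0.5},{"turn":[0,0,0],"travel":[0,0,0],"fingers":0.5}]}}

```text
clock: 9.05
position: [580.0, 92.6, 163.6]
orientation: [-2.146, -2.294, 0.0]
wrist_force: [-0.3, 0.8, -1.2]
grip_width: 10.9
grasp_force: 50.3
```

```bash
cat >> m.py <<'E'
for n in("scene","top"):
  f=eyes.grab_frame(n); g=cv2.cvtColor(f["color"],cv2.COLOR_RGB2GRAY)
  ys=np.arange(90,196,1.); q=proj(f,np.array([Rz(.062)@[-.9,Y,164]+[588.9,-35.6,0] for Y in ys])).astype(np.float32)
  v=np.min([cv2.remap(g,q[:,:1]+dx,q[:,1:]+dy,cv2.INTER_LINEAR)[:,0] for dx,dy in((0,0),(0,.5),(0,-.5))],axis=0)
  print(n,[(int(y),int(a)) for y,a in zip(ys,v)][::2])
E
python3 m.py | grep -v '\[\[' 
```

```text
9.1 [580.   92.5 163.6] [-2.147 -2.294  0.   ] 11.2 50.3 [-0.14 -0.15 -1.19]
TCP in stand [ -0.9 128.4 163.6]
[201, 201, 201, 201, 200, 200, 200, 201, 201, 201, 201, 201, 201, 200, 200, 200, 201, 201, 201, 201, 201, 201, 202, 201, 201, 200, 201, 200, 200, 199, 200, 201, 194, 129, 130, 150, 165, 175, 181, 186, 188, 191, 192, 189, 187, 182, 173, 159, 145, 157, 199, 200, 200, 200, 201, 201, 201, 201, 201, 201, 201, 201, 201, 201, 201, 200, 200, 200, 200, 201, 196, 192, 193, 196, 197, 195, 194, 193, 190, 189, 190, 189, 188, 187]
[201, 201, 201, 201, 201, 201, 201, 201, 201, 201, 201, 201, 201, 200, 201, 201, 201, 202, 201, 201, 201, 201, 201, 201, 201, 201, 201, 201, 200, 201, 201, 201, 166, 121, 140, 159, 172, 180, 184, 187, 190, 191, 190, 189, 185, 177, 165, 150, 145, 193, 201, 201, 201, 201, 201, 200, 200, 199, 199, 200, 200, 201, 201, 201, 201, 201, 200, 199, 200, 200, 194, 190, 189, 190, 190, 188, 187, 190, 191, 191, 190, 189, 189]
[200, 201, 201, 200, 200, 200, 201, 201, 201, 201, 200, 200, 201, 201, 202, 201, 201, 201, 201, 201, 201, 201, 201, 202, 201, 201, 201, 202, 201, 201, 20
[... 737 characters left out ...]
, (178, 110), (180, 122), (182, 123), (184, 122), (186, 122), (188, 121), (190, 121), (192, 120), (194, 103)]
top [(90, 104), (92, 105), (94, 105), (96, 104), (98, 103), (100, 102), (102, 103), (104, 105), (106, 105), (108, 108), (110, 102), (112, 52), (114, 21), (116, 52), (118, 35), (120, 8), (122, 11), (124, 9), (126, 9), (128, 17), (130, 21), (132, 25), (134, 28), (136, 29), (138, 31), (140, 33), (142, 27), (144, 34), (146, 32), (148, 35), (150, 36), (152, 39), (154, 43), (156, 38), (158, 44), (160, 41), (162, 44), (164, 45), (166, 45), (168, 47), (170, 48), (172, 50), (174, 50), (176, 52), (178, 56), (180, 55), (182, 54), (184, 55), (186, 57), (188, 57), (190, 56), (192, 56), (194, 59)]
```

{"fn": "servo_tool", "kwargs": {"moves": [{"turn":[0,0,0],"travel":[0,-0.05,-0.05],"fingers":0.5},{"turn":[0,0,0],"travel":[0,0,0],"fingers":1.6},{"turn":[0,0,0],"travel":[0,0,0],"fingers":2.2},{"turn":[0,0,0],"travel":[0,0,0],"fingers":3},{"turn":[0,0,0],"travel":[0,0,0],"fingers":3},{"turn":[0,0,0],"travel":[0,0,1.0],"fingers":3},{"turn":[0,0,0],"travel":[0,0,2.0],"fingers":3},{"turn":[0,0,0],"travel":[0,0,2.5],"fingers":3},{"turn":[0,0,0],"travel":[-0.5,0,2.5],"fingers":3},{"turn":[0,0,0],"travel":[-0.5,0,2.0],"fingers":3}]}}

```text
clock: 10.2
position: [570.3, 91.7, 265.4]
orientation: [2.146, 2.292, 0.002]
wrist_force: [0.6, -0.4, -0.1]
grip_width: 30.2
grasp_force: 0.0
```

```bash
python3 - <<'E'
from rig import r,eyes
from h import *
s=r.state(); print(s["clock"],s["position"].round(1),s["qpos"].round(2),s["wrist_force"].round(1))
F={n:eyes.grab_frame(n) for n in("wrist","scene","top")}; np.save("F2.npy",F,allow_pickle=True)
w=F["wrist"]["color"].copy()
o=Rz(.062)@[-.9,0,0]+[588.9,-35.6,0]
for P in [(0,200,160),(0,115,166)]+[(x,127.5+d,204) for x in(-6,6) for d in(-12,12)]:
    q=proj(F["wrist"],Rz(.062)@P+o)[0]; print(P,q.round(1)); cv2.circle(w,tuple(int(v) for v in q),1,(255,0,0),-1)
b=cv2.resize(F["scene"]["color"][180:300,290:450],(400,300),interpolation=cv2.INTER_CUBIC)
cv2.imwrite("pics/k.png",cv2.hconcat([cv2.resize(w,(400,300)),b])[:,:,::-1])
E
```

```text
10.2 [570.3  91.7 265.4] [-0.28  0.4   0.12  1.56 -0.05  1.19 -0.09] [ 0.6 -0.4 -0.1]
(0, 200, 160) [336.4 116.5]
(0, 115, 166) [334.8 258.9]
(-6, 115.5, 204) [326.2 279. ]
(-6, 139.5, 204) [326.5 235.5]
(6, 115.5, 204) [348.6 279.1]
(6, 139.5, 204) [349.6 235.6]
```

View pics/k.png

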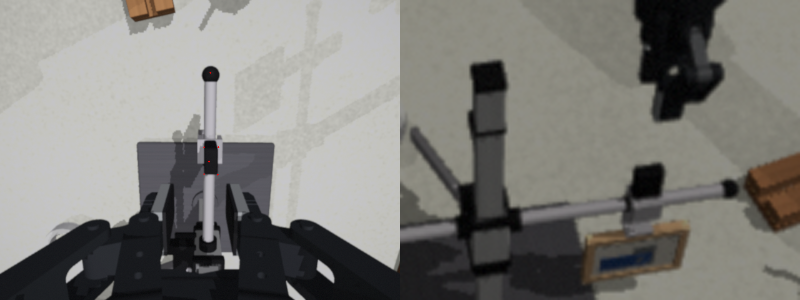

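```bash
python3 - <<'E'
from h import *
F=np.load("F2.npy",allow_pickle=True).item()
for n in("scene","top","wrist"):
  f=F[n]; g=cv2.cvtColor(f["color"],cv2.COLOR_RGB2GRAY)
  ys=np.arange(100,150,1.)
  for X,Z in((-.9,160),(-.9,167),(3,164)):
    q=proj(f,np.array([Rz(.062)@[X,Y,Z]+[588.9,-35.6,0] for Y in ys])).astype(np.float32)
    print(n,X,Z,q[0].round(),cv2.remap(g,q[:,:1],q[:,1:],cv2.INTER_LINEAR)[:,0].tolist())
E
```

```text
scene -0.9 160 [373. 262.] [124, 123, 123, 123, 123, 123, 122, 122, 122, 122, 121, 118, 113, 94, 66, 44, 31, 26, 39, 53, 69, 83, 86, 87, 83, 79, 83, 86, 89, 93, 92, 91, 87, 86, 85, 85, 84, 81, 79, 78, 78, 85, 89, 95, 102, 108, 116, 118, 120, 122]
scene -0.9 167 [373. 260.] [118, 117, 116, 115, 113, 109, 103, 95, 89, 83, 76, 64, 52, 36, 25, 26, 26, 34, 40, 36, 30, 24, 19, 16, 13, 12, 12, 12, 14, 15, 16, 17, 18, 19, 18, 17, 17, 17, 15, 13, 19, 25, 42, 60, 83, 106, 114, 117, 118, 118]
scene 3 164 [374. 262.] [117, 117, 118, 119, 119, 117, 117, 117, 116, 115, 110, 106, 84, 61, 43, 26, 30, 42, 59, 78, 92, 101, 102, 97, 94, 96, 98, 102, 105, 105, 105, 105, 104, 103, 102, 100, 97, 96, 94, 95, 97, 101, 105, 109, 113, 115, 116, 117, 117, 117]
top -0.9 160 [272. 193.] [159, 150, 136, 117, 110, 108, 107, 107, 108, 110, 106, 96, 70, 28, 7, 25, 40, 45, 44, 22, 5, 7, 7, 5, 3, 5, 7, 3, 0, 0, 0, 8, 17, 24, 33, 34, 31, 24, 14, 8, 5, 9, 18, 21, 18, 19, 22, 23, 24, 26]
top -0.9 167 [271. 192.] [164, 159, 151, 142, 132, 122, 113, 109, 112, 110, 99, 79, 34, 3, 17, 28, 31, 32, 17, 4, 4, 3, 3, 3, 3, 3, 4, 
[... 340 characters left out ...]
.] [95, 28, 25, 28, 27, 28, 27, 28, 27, 27, 27, 27, 27, 28, 28, 27, 29, 28, 28, 28, 28, 27, 28, 28, 29, 28, 27, 23, 17, 14, 15, 13, 15, 14, 11, 38, 109, 139, 164, 173, 174, 180, 186, 187, 186, 187, 187, 186, 187, 187]
wrist -0.9 167 [335. 282.] [187, 181, 141, 57, 25, 27, 26, 28, 27, 27, 27, 28, 26, 28, 27, 28, 29, 28, 29, 28, 28, 29, 28, 27, 28, 29, 30, 28, 26, 22, 15, 13, 14, 13, 15, 14, 14, 66, 132, 152, 172, 174, 177, 186, 187, 187, 187, 188, 187, 188]
wrist 3 164 [340. 281.] [157, 119, 46, 27, 29, 28, 29, 29, 29, 27, 28, 27, 28, 28, 28, 29, 28, 28, 29, 29, 28, 31, 30, 29, 31, 30, 29, 27, 24, 18, 14, 14, 15, 16, 14, 16, 43, 115, 136, 158, 165, 165, 165, 166, 167, 167, 167, 167, 168, 168]
```

```bash
cat > hm.py <<'E'
from h import *
F=np.load("F2.npy",allow_pickle=True).item(); f=F["scene"]
g=cv2.cvtColor(f["color"],cv2.COLOR_RGB2GRAY)
zs=np.arange(150,352,2.)
for dy in(-4,0,4):
    q=proj(f,np.array([Rz(.062)@[10,dy,z]+[588.9,-35.6,0] for z in zs])).astype(np.float32)
    v=cv2.remap(g,q[:,:1],q[:,1:],cv2.INTER_LINEAR)[:,0]
    print(dy,q[0],q[-1],[(int(z),int(a)) for z,a in zip(zs,v)])
E
python3 hm.py
```

```text
-4 [323.58243 276.31415] [323.58966 211.62907] [(150, 69), (152, 69), (154, 68), (156, 68), (158, 68), (160, 65), (162, 60), (164, 50), (166, 40), (168, 27), (170, 17), (172, 12), (174, 10), (176, 12), (178, 17), (180, 23), (182, 30), (184, 37), (186, 51), (188, 62), (190, 66), (192, 69), (194, 69), (196, 69), (198, 69), (200, 69), (202, 69), (204, 69), (206, 69), (208, 69), (210, 70), (212, 70), (214, 70), (216, 69), (218, 69), (220, 69), (222, 69), (224, 69), (226, 69), (228, 69), (230, 69), (232, 69), (234, 69), (236, 69), (238, 69), (240, 70), (242, 69), (244, 69), (246, 69), (248, 69), (250, 70), (252, 69), (254, 69), (256, 70), (258, 70), (260, 70), (262, 70), (264, 69), (266, 69), (268, 69), (270, 69), (272, 69), (274, 69), (276, 69), (278, 69), (280, 68), (282, 67), (284, 64), (286, 58), (288, 46), (290, 34), (292, 24), (294, 41), (296, 56), (298, 66), (300, 68), (302, 69), (304, 69), (306, 69), (308, 69), (310, 69), (312, 68), (314, 69), (316, 69), (318, 69), (320, 69), (322, 69), (324, 68), (326, 69), (328, 69), (330, 69), (332, 67), (334, 60), (336, 43), (338, 24), (340, 1
[... 1667 characters left out ...]
4, 69), (226, 69), (228, 69), (230, 68), (232, 68), (234, 68), (236, 68), (238, 69), (240, 69), (242, 70), (244, 69), (246, 69), (248, 69), (250, 69), (252, 69), (254, 70), (256, 70), (258, 70), (260, 69), (262, 69), (264, 69), (266, 68), (268, 68), (270, 68), (272, 67), (274, 67), (276, 68), (278, 68), (280, 67), (282, 65), (284, 60), (286, 52), (288, 43), (290, 29), (292, 27), (294, 36), (296, 58), (298, 65), (300, 67), (302, 67), (304, 68), (306, 68), (308, 67), (310, 68), (312, 67), (314, 66), (316, 67), (318, 67), (320, 67), (322, 67), (324, 67), (326, 66), (328, 66), (330, 66), (332, 66), (334, 63), (336, 47), (338, 28), (340, 12), (342, 10), (344, 11), (346, 11), (348, 11), (350, 11)]
```

{"fn": "servo_tool", "kwargs": {"moves": [{"turn":[0,0,0.143],"travel":[-2.5,0,0],"fingers":8.5},{"turn":[0,0,0.143],"travel":[-2.5,-0.5,0],"fingers":8.5},{"turn":[0,0,0.143],"travel":[-2.5,-1.0,0],"fingers":8.5},{"turn":[0,0,0.143],"travel":[0,-1.6,0],"fingers":8.5},{"turn":[0,0,0.143],"travel":[0,-1.6,0],"fingers":8.5},{"turn":[0,0,0.143],"travel":[0,-2,0],"fingers":8.5},{"turn":[0,0,0.143],"travel":[0,-2,0],"fingers":8.5},{"turn":[0,0,0.143],"travel":[0,-2,0],"fingers":8.5},{"turn":[0,0,0.143],"travel":[0,-2,0],"fingers":8.5},{"turn":[0,0,0.143],"travel":[0.4,-0.9,0],"fingers":8.5}]}}

```text
clock: 11.35
position: [498.2, -46.5, 262.3]
orientation: [-0.112, -3.138, 0.001]
wrist_force: [0.7, -0.3, 0.2]
grip_width: 84.7
grasp_force: 0.0
```

{"fn": "servo_tool", "kwargs": {"moves": [{"turn":[0,0,0.141],"travel":[1.0,-0.98,0],"fingers":8.5},{"turn":[0,0,0],"travel":[0,0,0],"fingers":8.5},{"turn":[0,0,0],"travel":[0,0,0],"fingers":8.5},{"turn":[0,0,0],"travel":[0,0,0],"fingers":8.5},{"turn":[0,0,0],"travel":[0,0,0],"fingers":8.5},{"turn":[0,0,0],"travel":[0,0,0],"fingers":8.5},{"turn":[0,0,0],"travel":[0,0,0],"fingers":8.5},{"turn":[0,0,0],"travel":[0,0,0],"fingers":8.5},{"turn":[0,0,0],"travel":[0,0,0],"fingers":8.5},{"turn":[0,0,0],"travel":[0,0,0],"fingers":8.5}]}}

```text
clock: 12.35
position: [509.0, -54.0, 263.2]
orientation: [-0.104, 3.14, -0.0]
wrist_force: [0.5, 0.3, 0.1]
grip_width: 85.2
grasp_force: 0.0
```

```bash
python3 - <<'E'
from rig import r,eyes
from h import *
from scipy.spatial.transform import Rotation as R
w=eyes.grab_frame("wrist"); s=r.state()
M=R.from_rotvec(s["orientation"]).as_matrix()
print(s["clock"],s["position"].round(1),s["qpos"].round(2),s["wrist_force"].round(1),s["grip_width"],"tool y",np.arctan2(M[1,1],M[0,1])-np.pi/2)
o=np.array([588.,-35.6,0]); print("stand",(Rz(-.062)@(s["position"]-o)).round(1))
g=cv2.cvtColor(w["color"],cv2.COLOR_RGB2GRAY); np.save("W2.npy",w,allow_pickle=True)
cv2.imwrite("pics/w2.png",w["color"][:,:,::-1])
ys=np.arange(-70,40,2.)
for X in(-70,-80,-91,-100,-105):
    q=proj(w,np.array([Rz(.062)@[X,Y,159]+o for Y in ys])).astype(np.float32)
    print(X,q[0].round(),q[-1].round(),[(int(y),int(a)) for y,a in zip(ys,cv2.remap(g,q[:,:1],q[:,1:],cv2.INTER_LINEAR)[:,0])])
for n in("grip_bar","lever_paddle"):
    for d in eyes.silhouettes(w,n)[:2]:
        yy,xx=np.nonzero(d["pixels"]); print(n,d["score"],d["centre"],xx.min(),xx.max(),yy.min(),yy.max())
for P in [(-122,2,159),(-122,16,159),(-80,9,159)]: print(P,proj(w,Rz(.062)@P+o)[0].round(1))
E
```

```text
12.4 [509.  -54.1 263.2] [ 0.16  0.29 -0.14  1.72  0.04  1.13  1.65] [ 0.1 -0.3  0.3] 85.07227789517732 tool y 0.06607179655282658
stand [-80.  -13.5 263.2]
-70 [232. 253.] [403. 254.] [(-70, 137), (-68, 93), (-66, 82), (-64, 66), (-62, 68), (-60, 66), (-58, 66), (-56, 67), (-54, 66), (-52, 67), (-50, 67), (-48, 67), (-46, 66), (-44, 67), (-42, 65), (-40, 69), (-38, 69), (-36, 103), (-34, 174), (-32, 196), (-30, 189), (-28, 141), (-26, 93), (-24, 67), (-22, 68), (-20, 93), (-18, 97), (-16, 102), (-14, 104), (-12, 103), (-10, 101), (-8, 101), (-6, 103), (-4, 102), (-2, 101), (0, 36), (2, 23), (4, 32), (6, 34), (8, 36), (10, 37), (12, 31), (14, 56), (16, 66), (18, 65), (20, 65), (22, 64), (24, 65), (26, 65), (28, 66), (30, 67), (32, 66), (34, 66), (36, 67), (38, 66)]
-80 [231. 238.] [404. 238.] [(-70, 139), (-68, 64), (-66, 65), (-64, 65), (-62, 66), (-60, 66), (-58, 66), (-56, 68), (-54, 66), (-52, 67), (-50, 66), (-48, 67), (-46, 66), (-44, 66), (-42, 65), (-40, 110), (-38, 177), (-36, 195), (-34, 186), (-32, 132), (-30, 88), (-28, 67), (-26, 67), (-24, 66), (-22, 66), (-20, 67), (-1
[... 1682 characters left out ...]
54, 67), (-52, 65), (-50, 135), (-48, 184), (-46, 193), (-44, 181), (-42, 115), (-40, 98), (-38, 104), (-36, 101), (-34, 101), (-32, 99), (-30, 102), (-28, 100), (-26, 103), (-24, 101), (-22, 101), (-20, 102), (-18, 102), (-16, 103), (-14, 102), (-12, 102), (-10, 101), (-8, 101), (-6, 104), (-4, 101), (-2, 101), (0, 41), (2, 24), (4, 31), (6, 36), (8, 37), (10, 38), (12, 33), (14, 80), (16, 102), (18, 100), (20, 100), (22, 99), (24, 101), (26, 102), (28, 102), (30, 102), (32, 101), (34, 101), (36, 102), (38, 103)]
grip_bar 0.59 [353.8, 231.2] 340 368 167 299
lever_paddle 0.98 [292.1, 243.1] 260 321 185 300
(-122, 2, 159) [347.8 170.2]
(-122, 16, 159) [371.1 170.3]
(-80, 9, 159) [357.5 238.1]
```

{"fn": "servo_tool", "kwargs": {"moves": [{"turn":[0,0,0],"travel":[0,-0.2,-3.5],"fingers":8.5},{"turn":[0,0,0],"travel":[0,0,-3.5],"fingers":8.5},{"turn":[0,0,0],"travel":[0,0,-3.0],"fingers":8.5},{"turn":[0,0,0],"travel":[0,0,-2.5],"fingers":8.5},{"turn":[0,0,0],"travel":[0,0,-2.0],"fingers":8.5},{"turn":[0,0,0],"travel":[0,0,-1.0],"fingers":8.5},{"turn":[0,0,0],"travel":[0,0,0],"fingers":8.0},{"turn":[0,0,0],"travel":[0,0,0],"fingers":7.5},{"turn":[0,0,0],"travel":[0,0,0],"fingers":6.8},{"turn":[0,0,0],"travel":[0,0,0],"fingers":6.5}], "force": 40}}

```text
clock: 13.5
position: [509.7, -56.1, 109.1]
orientation: [-0.104, 3.138, -0.0]
wrist_force: [-0.8, 0.2, -0.1]
grip_width: 65.4
grasp_force: 0.0
```

```bash
cat > p.py <<'E'
from rig import r,eyes
from h import *
w=eyes.grab_frame("wrist"); s=r.state()
print(s["clock"],s["position"].round(1),s["wrist_force"].round(1),s["moment"].round(2),round(s["grip_width"],1),round(s["grasp_force"],1))
o=np.array([588.,-37.8,0]); p=Rz(-.062)@(s["position"]-o); print("stand",p.round(1)); g=cv2.cvtColor(w["color"],cv2.COLOR_RGB2GRAY)
import sys
h=float(sys.argv[1]) if len(sys.argv)>1 else 0
ys=np.arange(-60,30,2.)
for X in(-95,-105):
    q=proj(w,np.array([Rz(.062)@[X,Y,159+h]+o for Y in ys])).astype(np.float32)
    print(X,q[0].round(),q[-1].round(),[(int(y),int(a)) for y,a in zip(ys,cv2.remap(g,q[:,:1],q[:,1:],cv2.INTER_LINEAR)[:,0])])
E
python3 p.py
```

```text
13.55 [509.5 -56.1 109. ] [-1.  -0.1  0.5] [-0.01  0.01  0.05] 65.1 0.0
stand [-79.5 -13.4 109. ]
-95 [149. 326.] [480. 327.] [(-60, 215), (-58, 215), (-56, 215), (-54, 157), (-52, 25), (-50, 91), (-48, 94), (-46, 73), (-44, 28), (-42, 139), (-40, 140), (-38, 129), (-36, 96), (-34, 68), (-32, 66), (-30, 71), (-28, 72), (-26, 68), (-24, 68), (-22, 71), (-20, 69), (-18, 70), (-16, 69), (-14, 93), (-12, 74), (-10, 84), (-8, 102), (-6, 106), (-4, 106), (-2, 110), (0, 101), (2, 15), (4, 21), (6, 23), (8, 23), (10, 22), (12, 23), (14, 16), (16, 20), (18, 92), (20, 93), (22, 27), (24, 29), (26, 67), (28, 67)]
-105 [145. 290.] [484. 292.] [(-60, 161), (-58, 157), (-56, 157), (-54, 159), (-52, 161), (-50, 161), (-48, 80), (-46, 140), (-44, 140), (-42, 128), (-40, 93), (-38, 67), (-36, 65), (-34, 70), (-32, 69), (-30, 71), (-28, 72), (-26, 69), (-24, 70), (-22, 70), (-20, 71), (-18, 71), (-16, 70), (-14, 71), (-12, 71), (-10, 71), (-8, 72), (-6, 69), (-4, 70), (-2, 71), (0, 66), (2, 14), (4, 20), (6, 24), (8, 23), (10, 22), (12, 23), (14, 17), (16, 68), (18, 68), (20, 69), (22, 68), (24, 66), (26, 68), (28, 69)]
```

{"fn": "servo_tool", "kwargs": {"moves": [{"turn":[0,0,0],"travel":[0,0,0],"fingers":6.0},{"turn":[0,0,0],"travel":[0,0,0],"fingers":5.8},{"turn":[0,0,0],"travel":[0,0.05,0],"fingers":5.7},{"turn":[0,0,0],"travel":[0,0.05,0],"fingers":5.6},{"turn":[0,0,0],"travel":[0,0.05,0],"fingers":5.5},{"turn":[0,0,0],"travel":[0,0.05,0],"fingers":5.4},{"turn":[0,0,0],"travel":[0,0.05,0],"fingers":5.3},{"turn":[0,0,0],"travel":[0,0.05,0],"fingers":5.2},{"turn":[0,0,0],"travel":[0,0,0],"fingers":5.2},{"turn":[0,0,0],"travel":[0,0,0],"fingers":5.2}], "force": 40}}

```text
clock: 14.55
position: [509.3, -51.3, 110.0]
orientation: [-0.106, 3.138, 0.002]
wrist_force: [-5.6, 5.4, 17.0]
grip_width: 52.4
grasp_force: 14.4
```

```bash
python3 p.py
```

```text
14.6 [509.3 -51.3 109.9] [-4.7  5.5 17.2] [ 1.33  1.09 -0.09] 52.4 14.4
stand [-79.4  -8.6 109.9]
-95 [133. 324.] [462. 326.] [(-60, 215), (-58, 214), (-56, 215), (-54, 215), (-52, 216), (-50, 215), (-48, 211), (-46, 97), (-44, 85), (-42, 32), (-40, 67), (-38, 94), (-36, 130), (-34, 141), (-32, 132), (-30, 107), (-28, 67), (-26, 66), (-24, 69), (-22, 69), (-20, 69), (-18, 69), (-16, 70), (-14, 69), (-12, 103), (-10, 92), (-8, 87), (-6, 105), (-4, 106), (-2, 108), (0, 107), (2, 13), (4, 22), (6, 23), (8, 23), (10, 23), (12, 23), (14, 18), (16, 73), (18, 94), (20, 77), (22, 30), (24, 49), (26, 68), (28, 69)]
-105 [128. 289.] [465. 291.] [(-60, 160), (-58, 157), (-56, 161), (-54, 154), (-52, 162), (-50, 160), (-48, 162), (-46, 68), (-44, 68), (-42, 70), (-40, 115), (-38, 142), (-36, 138), (-34, 123), (-32, 73), (-30, 67), (-28, 72), (-26, 74), (-24, 72), (-22, 68), (-20, 74), (-18, 71), (-16, 70), (-14, 71), (-12, 72), (-10, 72), (-8, 70), (-6, 74), (-4, 70), (-2, 70), (0, 69), (2, 11), (4, 22), (6, 34), (8, 23), (10, 21), (12, 22), (14, 17), (16, 69), (18, 68), (20, 69), (22, 71), (24, 74), (26, 69), (28, 70)]
```

{"fn": "servo_tool", "kwargs": {"moves": [{"turn":[0,0,0],"travel":[0,0,0.4],"fingers":5.2},{"turn":[0,0,0],"travel":[0,0,0.8],"fingers":5.2},{"turn":[0,0,0],"travel":[0,0,1.2],"fingers":5.2},{"turn":[0,0,0],"travel":[0,0,1.4],"fingers":5.2},{"turn":[0,0,0],"travel":[0,0,1.4],"fingers":5.2},{"turn":[0,0,0],"travel":[0,0,1.4],"fingers":5.2},{"turn":[0,0,0],"travel":[0,0,1.4],"fingers":5.2},{"turn":[0,0,0],"travel":[0,0,1.0],"fingers":5.2},{"turn":[0,0,0],"travel":[0,0,0.5],"fingers":5.2},{"turn":[0,0,0],"travel":[0,0,0],"fingers":5.2}]}}

```text
clock: 15.6
position: [509.2, -51.2, 203.5]
orientation: [-0.106, 3.139, 0.003]
wrist_force: [2.2, 5.6, -5.0]
grip_width: 52.4
grasp_force: 13.9
```

```bash
python3 p.py 94 | head -2; cat > hm2.py <<'E'
from h import *
from rig import eyes
f0=np.load("F2.npy",allow_pickle=True).item()["scene"]; f=eyes.grab_frame("scene"); np.save("S3.npy",f,allow_pickle=True)
cv2.imwrite("pics/s3.png",f["color"][:,:,::-1])
G=lambda f:cv2.cvtColor(f["color"],cv2.COLOR_RGB2GRAY)
def prof(f,zs,X,Y=0):
    q=proj(f,np.array([Rz(.062)@[X,Y,z]+[588.9,-35.6,0] for z in zs])).astype(np.float32)
    return cv2.remap(G(f),q[:,:1],q[:,1:],cv2.INTER_LINEAR)[:,0]
zs=np.arange(240,350,2.)
for Y in(-3,3): print(Y,[(int(z),int(a)) for z,a in zip(zs,prof(f,zs,10,Y))])
# sleeve shift: match the profile of the sleeve's face (X=15) between frames
zz=np.arange(100,190,1.); best=[]
Ys=(-14,-8,-3,3,8,14)
A=[prof(f0,zz,15,Y).astype(float) for Y in Ys]
for d in np.arange(60,120,.5): best.append((sum(np.abs(prof(f,zz+d,15,Y)-a).mean() for Y,a in zip(Ys,A)),d))
print(sorted(best)[:5])
# bar height: vertical profile at rail Y=170 both sides
for Y in(-150,165):
    for ff,z in((f0,np.arange(140,180,1.)),(f,np.arange(230,290,1.))):
        v=prof(ff,z,0,Y); print(Y,int(z[0]),v.tolist())
E
python3 hm2.py
```

```text
15.65 [509.2 -51.2 203.2] [ 1.8  5.4 -5. ] [ 0.8  -0.44 -0.23] 52.4 13.9
stand [-79.5  -8.5 203.2]
-3 [(240, 66), (242, 67), (244, 67), (246, 67), (248, 67), (250, 67), (252, 66), (254, 66), (256, 65), (258, 56), (260, 43), (262, 24), (264, 13), (266, 5), (268, 5), (270, 11), (272, 23), (274, 46), (276, 71), (278, 86), (280, 79), (282, 71), (284, 64), (286, 59), (288, 45), (290, 32), (292, 21), (294, 38), (296, 53), (298, 63), (300, 67), (302, 67), (304, 67), (306, 68), (308, 68), (310, 67), (312, 66), (314, 68), (316, 68), (318, 67), (320, 66), (322, 67), (324, 67), (326, 66), (328, 67), (330, 66), (332, 64), (334, 56), (336, 40), (338, 20), (340, 9), (342, 6), (344, 8), (346, 10), (348, 11)]
3 [(240, 67), (242, 68), (244, 68), (246, 68), (248, 68), (250, 68), (252, 68), (254, 67), (256, 64), (258, 60), (260, 47), (262, 32), (264, 16), (266, 10), (268, 8), (270, 11), (272, 25), (274, 51), (276, 89), (278, 89), (280, 82), (282, 71), (284, 64), (286, 55), (288, 44), (290, 29), (292, 28), (294, 37), (296, 55), (298, 62), (300, 65), (302, 65), (304, 66), (306, 66), (308, 65), (310, 66),
[... 740 characters left out ...]
, 99, 105, 109, 113, 116, 119, 119, 120, 120, 118, 116, 113, 111, 108, 105, 106, 106, 105, 109, 116, 121, 124, 128, 132, 133, 135, 136, 137, 137, 137, 137, 136, 136, 136, 136, 136, 136, 136, 137]
165 140 [136, 135, 134, 134, 133, 128, 121, 114, 108, 103, 99, 94, 91, 94, 97, 99, 104, 109, 114, 118, 121, 123, 126, 127, 126, 125, 125, 122, 119, 116, 117, 121, 125, 130, 131, 132, 133, 134, 135, 135]
165 230 [122, 122, 122, 122, 122, 123, 123, 123, 122, 122, 117, 108, 101, 96, 90, 84, 83, 87, 90, 95, 100, 105, 110, 115, 119, 123, 123, 123, 122, 119, 117, 114, 112, 109, 108, 112, 115, 119, 122, 125, 127, 127, 127, 127, 127, 127, 127, 127, 126, 126, 126, 126, 126, 127, 127, 128, 127, 127, 127, 127]
```

{"fn": "servo_tool", "kwargs": {"moves": [{"turn":[0,0,0],"travel":[0,0,0.3],"fingers":5.2},{"turn":[0,0,0],"travel":[0,0,0.4],"fingers":5.2},{"turn":[0,0,0],"travel":[0,0,0.3],"fingers":5.2},{"turn":[0,0,0],"travel":[0,0,0.2],"fingers":5.2},{"turn":[0,0,0],"travel":[0,0,0],"fingers":5.2},{"turn":[0,0,0],"travel":[0,0,0],"fingers":5.2},{"turn":[0,0,0],"travel":[0,0,0],"fingers":5.2},{"turn":[0,0,0],"travel":[0,0,0],"fingers":5.2},{"turn":[0,0,0],"travel":[0,0,0],"fingers":5.2},{"turn":[0,0,0],"travel":[0,0,0],"fingers":5.2}]}}

```text
clock: 16.7
position: [509.2, -51.2, 214.9]
orientation: [-0.106, 3.14, 0.003]
wrist_force: [1.3, 5.5, -5.7]
grip_width: 52.3
grasp_force: 13.9
```

```bash
python3 p.py 105; python3 hm2.py | head -3
```

```text
16.75 [509.2 -51.2 214.9] [ 2.7  4.4 -3.5] [ 0.84 -0.43 -0.25] 52.3 13.9
stand [-79.5  -8.5 214.9]
-95 [132. 325.] [461. 326.] [(-60, 215), (-58, 215), (-56, 213), (-54, 214), (-52, 215), (-50, 215), (-48, 216), (-46, 216), (-44, 185), (-42, 34), (-40, 66), (-38, 93), (-36, 128), (-34, 141), (-32, 133), (-30, 111), (-28, 69), (-26, 66), (-24, 107), (-22, 107), (-20, 106), (-18, 107), (-16, 108), (-14, 106), (-12, 105), (-10, 100), (-8, 99), (-6, 100), (-4, 99), (-2, 94), (0, 95), (2, 12), (4, 19), (6, 24), (8, 24), (10, 22), (12, 24), (14, 20), (16, 73), (18, 93), (20, 73), (22, 29), (24, 151), (26, 216), (28, 215)]
-105 [128. 289.] [465. 291.] [(-60, 216), (-58, 215), (-56, 216), (-54, 216), (-52, 216), (-50, 216), (-48, 215), (-46, 216), (-44, 216), (-42, 216), (-40, 175), (-38, 141), (-36, 139), (-34, 125), (-32, 77), (-30, 66), (-28, 104), (-26, 108), (-24, 105), (-22, 109), (-20, 104), (-18, 73), (-16, 70), (-14, 70), (-12, 68), (-10, 92), (-8, 95), (-6, 93), (-4, 103), (-2, 90), (0, 104), (2, 16), (4, 20), (6, 33), (8, 24), (10, 22), (12, 23), (14, 19), (16, 105), (18, 105), (2
[... 813 characters left out ...]
8, 67), (270, 65), (272, 47), (274, 28), (276, 12), (278, 7), (280, 7), (282, 9), (284, 10), (286, 15), (288, 21), (290, 16), (292, 22), (294, 36), (296, 55), (298, 62), (300, 65), (302, 65), (304, 66), (306, 66), (308, 65), (310, 65), (312, 65), (314, 65), (316, 66), (318, 65), (320, 65), (322, 65), (324, 65), (326, 64), (328, 64), (330, 64), (332, 63), (334, 60), (336, 45), (338, 25), (340, 9), (342, 7), (344, 8), (346, 9), (348, 9)]
[(np.float64(76.54444444444445), np.float64(105.0)), (np.float64(76.67777777777778), np.float64(105.5)), (np.float64(77.94444444444444), np.float64(106.0)), (np.float64(78.34444444444445), np.float64(104.5)), (np.float64(79.26666666666668), np.float64(106.5))]
```

{"fn": "servo_tool", "kwargs": {"moves": [{"turn":[0,0,0],"travel":[-0.01,0.1,0.02],"fingers":5.0},{"turn":[0,0,0],"travel":[0,0.1,0.03],"fingers":4.8},{"turn":[0,0,0],"travel":[-0.01,0.1,0.03],"fingers":4.6},{"turn":[0,0,0],"travel":[0,0.1,0.03],"fingers":4.4},{"turn":[0,0,0],"travel":[-0.01,0.1,0.02],"fingers":4.2},{"turn":[0,0,0],"travel":[0,0.1,0.02],"fingers":4.0},{"turn":[0,0,0],"travel":[-0.01,0.1,0.02],"fingers":3.8},{"turn":[0,0,0],"travel":[0,0,0],"fingers":3.8},{"turn":[0,0,0],"travel":[0,0,0],"fingers":3.8},{"turn":[0,0,0],"travel":[0,0,0],"fingers":3.8}], "force": 80}}

```text
clock: 17.8
position: [508.7, -44.3, 216.4]
orientation: [0.105, -3.14, -0.003]
wrist_force: [2.6, 5.9, -6.1]
grip_width: 38.2
grasp_force: 16.2
```

```bash
python3 p.py 105 | head -2; python3 hm2.py | sed -n 3p
```

```text
17.85 [508.6 -44.3 216.4] [ 2.6  4.7 -6.5] [ 0.93 -0.5  -0.3 ] 38.3 16.2
stand [-79.6  -1.5 216.4]
[(np.float64(76.14444444444445), np.float64(104.5)), (np.float64(76.5111111111111), np.float64(105.0)), (np.float64(77.33333333333334), np.float64(104.0)), (np.float64(77.84444444444445), np.float64(105.5)), (np.float64(79.14444444444445), np.float64(106.0))]
```

{"fn": "servo_tool", "kwargs": {"moves": [{"turn":[0,0,0],"travel":[0,0.1,0.02],"fingers":3.6},{"turn":[0,0,0],"travel":[-0.01,0.1,0.02],"fingers":3.4},{"turn":[0,0,0],"travel":[0,0.1,0.01],"fingers":3.2},{"turn":[0,0,0],"travel":[-0.01,0.1,0.01],"fingers":3.0},{"turn":[0,0,0],"travel":[0,0,0],"fingers":2.8},{"turn":[0,0,0],"travel":[0,0,0],"fingers":2.4},{"turn":[0,0,0],"travel":[0,0,0],"fingers":2.4},{"turn":[0,0,0],"travel":[0,0,0],"fingers":2.4},{"turn":[0,0,0],"travel":[0,0,0],"fingers":2.4},{"turn":[0,0,0],"travel":[0,0,0],"fingers":2.4}], "force": 80}}

```text
clock: 18.9
position: [508.1, -39.4, 217.3]
orientation: [0.104, -3.139, -0.006]
wrist_force: [0.5, 8.5, -3.7]
grip_width: 28.1
grasp_force: 79.1
```

```bash
python3 p.py 105; python3 hm2.py | sed -n 3p; python3 - <<'E'
from h import *
f=np.load("S3.npy",allow_pickle=True).item(); g=cv2.cvtColor(f["color"],cv2.COLOR_RGB2GRAY); ys=np.arange(100,150,1.)
q=proj(f,np.array([Rz(.062)@[-.9,Y,265]+[588.9,-35.6,0] for Y in ys])).astype(np.float32)
print(cv2.remap(g,q[:,:1],q[:,1:],cv2.INTER_LINEAR)[:,0].tolist())
E
```

```text
18.95 [508.2 -39.4 217.3] [ 0.1  7.9 -4.3] [ 1.61 -0.08 -0.98] 27.8 79.1
stand [-79.8   3.4 217.3]
-95 [ 93. 322.] [415. 322.] [(-60, 212), (-58, 213), (-56, 214), (-54, 214), (-52, 214), (-50, 214), (-48, 215), (-46, 215), (-44, 215), (-42, 216), (-40, 216), (-38, 216), (-36, 216), (-34, 216), (-32, 216), (-30, 216), (-28, 93), (-26, 103), (-24, 104), (-22, 87), (-20, 28), (-18, 28), (-16, 94), (-14, 94), (-12, 80), (-10, 139), (-8, 140), (-6, 122), (-4, 84), (-2, 100), (0, 101), (2, 85), (4, 21), (6, 24), (8, 23), (10, 22), (12, 23), (14, 19), (16, 42), (18, 81), (20, 94), (22, 26), (24, 26), (26, 103), (28, 104)]
-105 [ 88. 287.] [418. 288.] [(-60, 215), (-58, 215), (-56, 214), (-54, 215), (-52, 214), (-50, 213), (-48, 216), (-46, 216), (-44, 215), (-42, 216), (-40, 215), (-38, 216), (-36, 216), (-34, 217), (-32, 216), (-30, 216), (-28, 91), (-26, 103), (-24, 106), (-22, 104), (-20, 107), (-18, 107), (-16, 106), (-14, 108), (-12, 91), (-10, 137), (-8, 140), (-6, 125), (-4, 66), (-2, 71), (0, 72), (2, 64), (4, 20), (6, 24), (8, 23), (10, 38), (12, 43), (14, 34), (16, 99), (18, 106), (20, 106), (22, 108), (24, 105), (26, 105), (28, 104)]
[(np.float64(74.28888888888889), np.float64(104.5)), (np.float64(74.81111111111112), np.float64(104.0)), (np.float64(74.85555555555555), np.float64(105.0)), (np.float64(76.35555555555555), np.float64(105.5)), (np.float64(77.73333333333333), np.float64(106.0))]
[118, 120, 121, 121, 121, 121, 120, 120, 119, 119, 117, 113, 100, 77, 52, 28, 25, 27, 43, 60, 74, 85, 84, 82, 86, 89, 95, 97, 95, 91, 90, 88, 86, 85, 83, 81, 80, 83, 88, 94, 99, 98, 96, 99, 103, 109, 115, 117, 120, 121]
```

```bash
python3 -c "
from rig import r,order
print(order.hand_in(), r.state()['clock'])"
```

```text
the job is handed in; nothing more can be done
the job is handed in; nothing more can be done
```

The job is handed in, with no verdict returned. By the last camera and force readings, the picture hung at the band on the bar, the sleeve top was within about 1 mm of its mark, and the lever was shut with grip bar and lever held at about 79 N, at 19 s of the 69 s allowed.

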